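# Centre the egg cup on its display plinth

## Task

Two small egg cups, each holding a chocolate egg, are on show on round wooden plinths; one of them has been left off-centre, near the edge. With light taps or nudges of the fingertips slide that cup, without tipping, pinching or lifting it, to the middle of its plinth, so that its whole foot stands inside the inlaid dark ring, and then draw the hand clear. Be gentle, and leave the other egg cup and everything else on the table where it is.

Things in the scene. Friction and masses are not known exactly. Their poses are not given: they have to be found in the camera images.
- egg_cup_1: white china egg cup with a chocolate egg fixed in it, one piece, 60 mm tall, about 90 g, tippy. Origin: centre of underside, z up. Round foot 34 mm across, its rim upright from 3 to 5.5 mm up, resting on its middle 22 mm only; thin stem; cup and egg at most 29 mm across. Pushed at the foot it slides, at the egg it topples. Stands 16 to 23 mm off the middle of plinth_1, in any direction.
- egg_cup_2: white china egg cup with a chocolate egg fixed in it, one piece, 60 mm tall, about 90 g, tippy. Origin: centre of underside, z up. Round foot 34 mm across, its rim upright from 3 to 5.5 mm up, resting on its middle 22 mm only; thin stem; cup and egg at most 29 mm across. Pushed at the foot it slides, at the egg it topples. Already stands in the middle of plinth_2.
- plinth_1: round wooden display plinth, fixed to the table, 40 mm tall, flat top 84 mm in diameter (base 90 mm) with a thin dark metal ring (inner diameter 48 mm, flush) inlaid about its centre. Origin: centre of its underside on the table; the middle of the top is 40 mm above. egg_cup_1 stands on it.
- plinth_2: round wooden display plinth, fixed to the table, 40 mm tall, flat top 84 mm in diameter (base 90 mm) with a thin dark metal ring (inner diameter 48 mm, flush) inlaid about its centre. Origin: centre of its underside on the table; the middle of the top is 40 mm above. egg_cup_2 stands on it.
- plinth_1_top (a point): middle of the flat top of plinth_1, 40 mm above the table: where the centre of egg_cup_1's underside belongs.
- pastille_tin_0: round red-lidded tin, 63 mm across, 27 mm tall; bystander, origin at the centre of its underside
- ribbon_roll_0: roll of gold ribbon on a card spool lying flat, 76 x 73 x 25 mm; bystander, origin at the centre of its underside
- label_roll_1: small white roll of labels standing on its end, 44 mm across, 26 mm tall; bystander, origin at the centre of its underside
- pastille_tin_1: round gold-lidded tin, 63 mm across, 27 mm tall; bystander, origin at the centre of its underside
- pen_1: white marker pen with a black cap, 135 mm long, 17 mm thick, lying down; bystander, origin at the centre of its underside
Mind the look-alikes: they are no part of the job. What is shaped like the plinth_1 but purple or turquoise is not meant.

How it is judged:
By the outcome, as a careful person would: the job done as asked, in the order asked, and still so for the second after the job is handed in, with the robot touching nothing.
It also fails if it takes over 48 s, if anything falls off the work surface, if the arm or the gripper's body presses on something with over 40 N, if the wrist force passes 120 N, or if a joint passes its speed limit or range.

## Robot

A 7-joint arm with a two-finger parallel gripper is mounted at the origin on a cart in front of the work surface, level with it; the furniture and walls round the work are solid. World frame = base frame: x ahead of the robot, y to its left, z up, the work surface at z = 0. Lengths are in m, angles in rad, forces in N, time in s.
With the tool pointing down it reaches from about 0.4 to 0.85 m from the base axis. Payload 10.4 kg.
Tool frame: the origin (TCP) lies between the finger pads; the fingertips stand 17 mm ahead of it and the grasp point (between the pads) lies 2 mm behind it; z points along the fingers, y is the line along which they close (so a half turn about z gives the same grasp; the last joint's range is limited). The gripper opens to 85 mm and grips with 20 to 120 N. Pads are 22 mm wide; open, the fingers measure 114 mm over their backs; the gripper's body (76 mm by 85 mm) begins 54 mm behind the grasp point. The pads swing forward as they close: fully open they stand 13 mm farther back than shut.
Start: joints at [1.121, 0.332, -0.065, 1.46, 0.022, 1.35, -0.088], TCP at [0.259, -0.569, 0.248] pointing down, gripper open.
Joint ranges: [-2.6, 2.6], [-0.5, 2.12], [-1.47, 1.34], [0.16, 2.42], [-1.27, 4.41], [0.06, 2.06], [-2.6, 2.6]. Speed limits (rad/s): [2.22, 2.22, 2.79, 2.79, 3.14, 3.14, 3.14].

## Interface

Orientations are given as a rotation vector (axis times angle).
In Python, from plant import sensors, capture, camera_params, order gives the robot as it stands.
- The arm moves only by the tool play_rows, never from a script. Its arguments are lists of equal length, an entry for each row: "travel": the shift along the world's x, y, z in m, a list of three; "twist": the turn about the world's z in rad; "claw": the finger opening in m, from 0 to 0.0854. A call has 1 to 20 rows; each row shifts and turns the commanded pose from where the row before left it; what a row does not reach is not made up. A row lasts 1/8 s, in which the tool goes at most 62.5 mm and 10.7 degrees, less where a joint would pass 70% of its speed; a pose out of reach is approached as far as the arm can. A call with a gripper value outside its range is refused whole. The fingers move at their own pace and stop on an object; "newtons" is the grip in N (left out, the last holds). Time passes only in rows, so rows that do not move let the fingers close. It gives the time, the measured TCP pose, the force, the opening and the grip force at its end, in the units of the state.
- sensors.state(): the state, without advancing time (a new reading comes with each control period).
- capture(name): name is "scene" or "side" or "wrist"; returns the picture (420x560x3 uint8, blue, green, red); there is no depth.
- camera_params(name): a dict with "fx", "fy", "cx", "cy" (pixels), "world_to_cam" (4x4, takes a point from world to camera coordinates); the wrist camera has in their place "T_tool_cam" (4x4, takes a point from camera to tool coordinates, whose origin is the TCP and whose axes are the flange's). Camera axes: x right, y down, z forward; pixel columns grow to the right and rows downward; lengths in m; the calibration is good to about 2 mm. A picture is of the moment at which its call begins: read the wrist's pose just before it. camera_params takes no time and is no camera call.
- order.job_done(): hands the job in; it is judged then, once.
The state is a dict: "t": time; "joints": joint angles; "joint_vel": joint speeds; "tau": joint torques, N m; "tcp_pos": TCP position; "orientation": TCP orientation; "wrist_force": force on the tool from outside, world axes, zero at the start; "torque": the same for the moment, N m; "opening": finger opening in m; "finger_force": force on a finger pad.
Only numpy, scipy, OpenCV 4.12 (cv2) and the standard library are available. Lean on these libraries where they do the work, as an engineer would, in place of code of your own. Each camera call takes 0.05 s, during which the arm holds its last target. There are 200 camera calls.

## Working session

There is one attempt and no reset: what is moved stays moved. The work goes in short steps, Python scripts to look and compute and a tool call to move; the robot and the scene stay as the last step left them, time stands still between calls to the robot, and variables do not carry over. Pictures are saved under pics/ and viewed, at most 10 in all, crops included, and the job is handed in when it is done.

Besides the shell and the picture viewer there is one more tool, called as name(argument=value, ...), one argument or row to a line, values as JSON. play_rows: Moves the arm, as the interface text tells. Its arguments: {"type":"object","properties":{"travel":{"type":"array"},"twist":{"type":"array"},"claw":{"type":"array"},"newtons":{"type":"number"}},"required":["travel","twist","claw"]}

```bash
mkdir -p pics; python3 - <<'E'
from plant import sensors,capture,camera_params
import cv2,numpy as np
s=sensors.state();print(s['t'],s['tcp_pos'],s['orientation'],s['opening'])
for n in("scene","side","wrist"):
    cv2.imwrite(f"pics/{n}0.png",capture(n))
    print(n,{k:np.round(v,3).tolist() for k,v in camera_params(n).items()})
E
```

```text
0.0 [ 0.25856992 -0.56861864  0.24749397] [-3.06895911e+00 -6.65015691e-01  6.26494132e-04] 0.08563829513439351
scene {'fx': 535.436, 'fy': 535.436, 'cx': 279.055, 'cy': 207.857, 'world_to_cam': [[-0.5, -0.866, -0.016, 0.293], [-0.554, 0.334, -0.762, 0.33], [0.665, -0.372, -0.647, 0.853], [0.0, 0.0, 0.0, 1.0]]}
side {'fx': 538.617, 'fy': 538.617, 'cx': 277.356, 'cy': 198.62, 'world_to_cam': [[0.147, 0.989, -0.008, -0.125], [0.756, -0.118, -0.643, -0.365], [-0.637, 0.088, -0.765, 1.495], [0.0, 0.0, 0.0, 1.0]]}
wrist {'fx': 355.304, 'fy': 355.304, 'cx': 277.836, 'cy': 212.131, 'T_tool_cam': [[0.001, -0.959, -0.285, 0.072], [1.0, 0.001, -0.001, 0.0], [0.001, -0.285, 0.959, -0.126], [0.0, 0.0, 0.0, 1.0]]}
```

View pics/scene0.png

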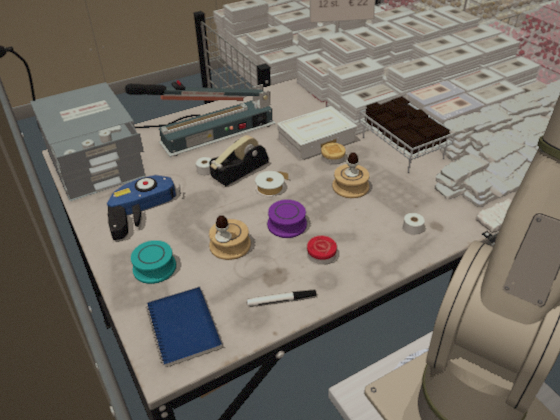

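View pics/side0.png

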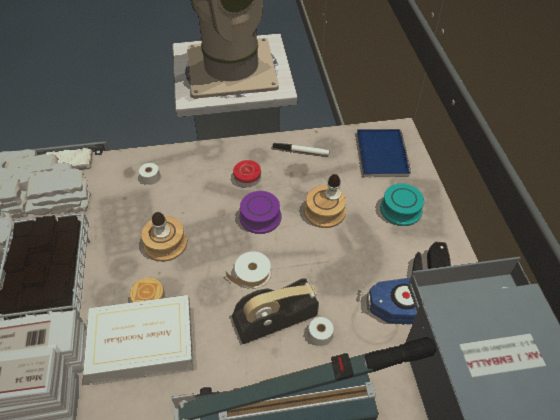

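Scene: wooden plinths at (229,238), with its cup visibly off-centre at (222,230), and (351,180). In the side view they are at (326,205) and (163,238). I'll zoom in on both.

```bash
cat > h.py <<'E'
import cv2,numpy as np
from plant import camera_params
from scipy.optimize import least_squares
P={n:camera_params(n) for n in("scene","side")}
def proj(n,X):
    p=P[n];c=np.asarray(p['world_to_cam'])@np.append(X,1);return np.array([p['fx']*c[0]/c[2]+p['cx'],p['fy']*c[1]/c[2]+p['cy']])
def ray(n,uv,z):
    p=P[n];M=np.asarray(p['world_to_cam']);R,t=M[:3,:3],M[:3,3]
    d=R.T@[(uv[0]-p['cx'])/p['fx'],(uv[1]-p['cy'])/p['fy'],1];o=-R.T@t
    return o+d*(z-o[2])/d[2]
E
python3 - <<'E'
from h import *
a=cv2.imread('pics/scene0.png');b=cv2.imread('pics/side0.png')
def t(i,u,v):return cv2.resize(i[v:v+60,u:u+80],None,fx=5,fy=5,interpolation=cv2.INTER_CUBIC)
cv2.imwrite('pics/m.png',np.vstack([np.hstack([t(a,190,205),t(b,290,168)]),np.hstack([t(a,312,145),t(b,123,203)])]))
print(ray('scene',(229,230),.04),ray('side',(326,201),.04),ray('scene',(351,175),.04),ray('side',(163,234),.04))
E
```

```text
[0.5433886  0.14631707 0.04      ] [0.54587943 0.14846031 0.04      ] [ 0.56773495 -0.18808936  0.04      ] [ 0.5801122  -0.19105312  0.04      ]
```

View pics/m.png

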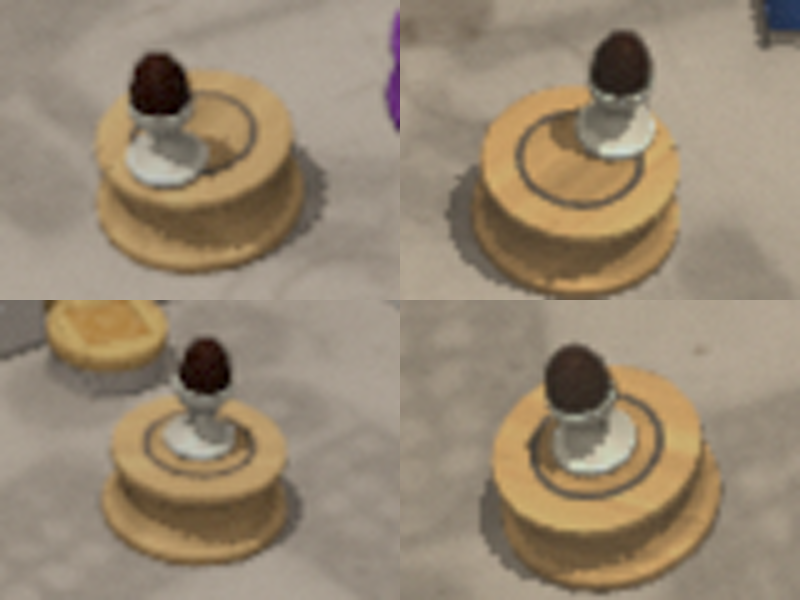

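```bash
cat >> h.py <<'E'
def ext(n,c,r,z):
    a=np.linspace(0,2*np.pi,180);q=np.array([proj(n,[c[0]+r*np.cos(x),c[1]+r*np.sin(x),z]) for x in a])
    return q[:,0].min(),q[:,0].max(),q[:,1].min(),q[:,1].max()
def fit(obs,r,z):
    # obs: list (cam, (l,r,t,b) with None)
    f=lambda c:[e-o for n,ob in obs for e,o in zip(ext(n,c,r,z),ob) if o is not None]
    s=least_squares(f,[.545,.147]);return s.x,np.round(s.fun,1)
E
python3 - <<'E'
from h import *
A=lambda l,r,t,b:tuple(None if v is None else v/5-.4+o for v,o in zip((l,r,t,b),(190,190,205,205)))
B=lambda l,r,t,b:tuple(None if v is None else v/5-.4+o for v,o in zip((l,r,t,b),(290,290,168,168)))
p=[('scene',A(97,295,70,207)),('side',B(81,280,86,238))]
c=[('scene',A(124,208,None,187)),('side',B(178,257,None,159))]
for k in (slice(0,1),slice(1,2),slice(0,2)):
    x,f=fit(p[k],.042,.04);y,g=fit(c[k],.017,.0445);d=x-y
    print(x,f,y,g,'move',d*1e3,np.hypot(*d)*1e3,np.degrees(np.arctan2(d[1],d[0])))
E
```

```text
[0.53818796 0.14923351] [-0.1  0.1  0.1 -0.1] [0.52797126 0.16772429] [ 0.2 -0.2  0. ] move [ 10.21669374 -18.49078126] 21.125572719063054 -61.078074634914394
[0.5420834 0.1485381] [-0.1  0.1 -0.1  0.1] [0.5308647  0.16656791] [-0.2  0.2 -0. ] move [ 11.21869548 -18.02981292] 21.23518971122812 -58.10887552414766
[0.54033867 0.14876786] [-0.4 -0.1 -0.5 -0.8 -0.2  0.1 -0.8 -0.6] [0.52952548 0.16700637] [ 0.2 -0.2 -0.6 -0.1  0.2 -0.5] move [ 10.81319248 -18.23851069] 21.20302818104044 -59.33727571084162
```

play_rows(
  travel=[
    [0.0137,0.0432,0],
    [0.0137,0.0432,0],
    [0.0137,0.0432,0],
    [0.0137,0.0432,0],
    [0.0137,0.0432,0],
    [0.0137,0.0432,0],
    [0.0137,0.0432,0],
    [0.0137,0.0432,0],
    [0.0137,0.0432,0],
    [0.0137,0.0432,0],
    [0.0137,0.0432,0],
    [0.0137,0.0432,0],
    [0.0137,0.0432,0],
    [0.0137,0.0432,0],
    [0.0137,0.0432,0],
    [0.0137,0.0432,0],
    [0.0137,0.0432,0],
    [0.0137,0.0432,0],
    [0,0,0],
    [0,0,0],
  ],
  twist=[0.0926,0.0926,0.0926,0.0926,0.0926,0.0926,0.0926,0.0926,0.0926,0.0926,0.0926,0.0926,0.0926,0.0926,0.0926,0.0926,0.0926,0.0926,0,0],
  claw=[0.014,0.014,0.014,0.014,0.014,0.014,0.014,0.014,0.014,0.014,0.014,0.014,0.014,0.014,0.014,0.014,0.014,0.014,0.014,0.014],
  newtons=20,
)

```text
t: 2.65
tcp_pos: [0.5052, 0.2081, 0.2479]
orientation: [-1.573, -2.719, 0.001]
wrist_force: [0.2, -1.6, 0.1]
opening: 0.0137
finger_force: 0.0
```

```bash
python3 - <<'E'
from h import *
from plant import sensors,capture
from scipy.spatial.transform import Rotation as R
s=sensors.state();print(s['t'],s['tcp_pos'],s['opening'],s['wrist_force'],np.round(s['joints'],2));M=R.from_rotvec(s['orientation']).as_matrix();print(M.round(3))
print(np.degrees(np.arctan2(M[1,0],M[0,0])))
cv2.imwrite('pics/w1.png',capture('wrist'))
E
```

```text
2.65 [0.50520837 0.20811099 0.24794502] 0.013689283067135802 [ 0.19579809 -1.57516457  0.13643366] [ 0.28  0.27 -0.88  1.63  0.21  1.34 -0.11]
[[-0.499  0.867 -0.001]
 [ 0.867  0.499 -0.   ]
 [ 0.    -0.001 -1.   ]]
119.91455622699625
```

View pics/w1.png

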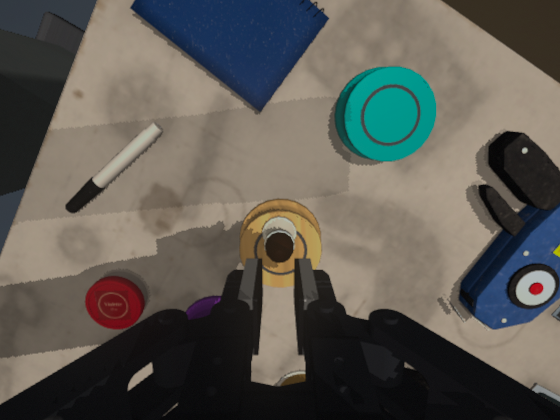

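The wrist view shows the off-centre cup at about (279,240) on the wooden plinth (240–322 across), in line with the finger gap. I'll descend behind it.

play_rows(
  travel=[
    [0,0,-0.03],
    [0,0,-0.03],
    [0,0,-0.03],
    [0,0,-0.03],
    [0,0,-0.03],
    [0,0,-0.02],
    [0,0,-0.005],
    [0,0,0],
  ],
  twist=[0,0,0,0,0,0,0,0],
  claw=[0.014,0.014,0.014,0.014,0.014,0.014,0.014,0.014],
)

```text
t: 3.7
tcp_pos: [0.5057, 0.2086, 0.0739]
orientation: [1.572, 2.719, 0.001]
wrist_force: [-0.2, 0.4, 0.3]
opening: 0.0142
finger_force: 0.0
```

```bash
python3 - <<'E'
from h import *
from plant import sensors,capture
w=capture('wrist');a=capture('scene');b=capture('side')
def t(i,u,v,s=5):return cv2.resize(i[v:v+300//s,u:u+400//s],None,fx=s,fy=s,interpolation=cv2.INTER_CUBIC)
cv2.imwrite('pics/m2.png',np.vstack([np.hstack([t(a,190,205),t(b,290,168)]),np.hstack([t(w,180,140,2),t(a,160,190,5)])]))
E
```

```text
(no output)
```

View pics/m2.png

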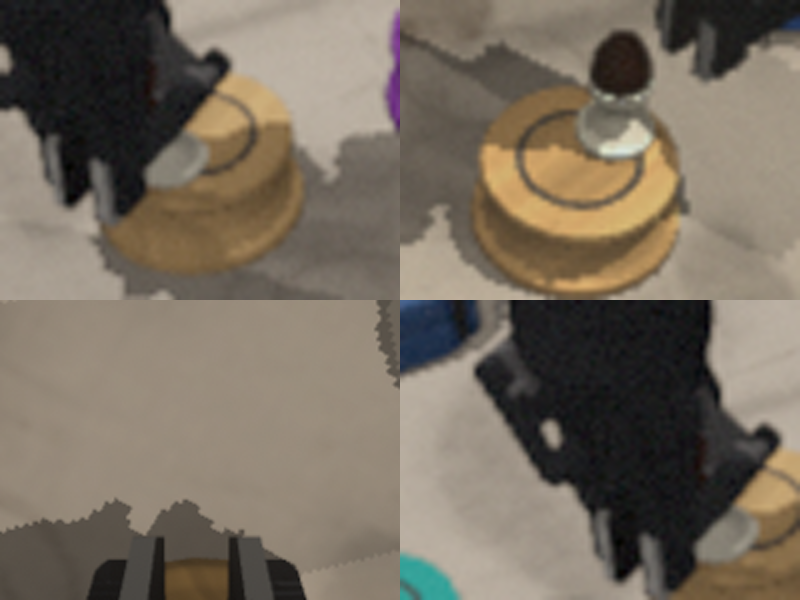

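Cup (side tile 616,110) untouched, and the fingers are behind it. I'll calibrate tip height by touching the empty half of the plinth top lightly.

play_rows(
  travel=[
    [0,0,0.03],
    [0,0,0.03],
    [0,0,0.03],
    [0.013,-0.0225,0],
    [0.013,-0.0225,0],
    [0.013,-0.0225,0],
    [0.013,-0.0225,0],
    [0,0,-0.03],
    [0,0,-0.03],
    [0,0,-0.03],
    [0,0,-0.01],
    [0,0,0],
    [0,0,0],
  ],
  twist=[0,0,0,0,0,0,0,0,0,0,0,0,0],
  claw=[0.014,0.014,0.014,0.014,0.014,0.014,0.014,0.014,0.014,0.014,0.014,0.014,0.014],
)

```text
t: 5.48
tcp_pos: [0.5582, 0.119, 0.0648]
orientation: [1.571, 2.719, 0.002]
wrist_force: [0.3, 0.2, -0.4]
opening: 0.0141
finger_force: 0.0
```

play_rows(
  travel=[
    [0,0,-0.003],
    [0,0,-0.001],
    [0,0,0],
    [0,0,0],
  ],
  twist=[0,0,0,0],
  claw=[0.014,0.014,0.014,0.014],
)

```text
t: 5.98
tcp_pos: [0.5574, 0.1187, 0.0594]
orientation: [1.572, 2.72, 0.0]
wrist_force: [-0.8, -0.3, 1.1]
opening: 0.0139
finger_force: 0.0
```

play_rows(
  travel=[
    [0,0,-0.001],
    [0,0,0],
    [0,0,0],
  ],
  twist=[0,0,0],
  claw=[0.014,0.014,0.014],
)

```text
t: 6.35
tcp_pos: [0.5573, 0.1186, 0.0583]
orientation: [1.572, 2.72, 0.0]
wrist_force: [0.2, -0.1, 0.2]
opening: 0.014
finger_force: 0.0
```

play_rows(
  travel=[
    [0,0,-0.001],
    [0,0,0],
    [0,0,0],
  ],
  twist=[0,0,0],
  claw=[0.014,0.014,0.014],
)

```text
t: 6.72
tcp_pos: [0.5575, 0.1187, 0.0575]
orientation: [1.572, 2.72, 0.0]
wrist_force: [-1.8, -0.1, 2.9]
opening: 0.0143
finger_force: 1.4
```

play_rows(
  travel=[
    [0,0,-0.0005],
    [0,0,0],
    [0,0,0],
  ],
  twist=[0,0,0],
  claw=[0.014,0.014,0.014],
)

```text
t: 7.1
tcp_pos: [0.5575, 0.1187, 0.0574]
orientation: [1.572, 2.72, -0.0]
wrist_force: [-2.5, -1.6, 8.0]
opening: 0.014
finger_force: 4.3
```

Contact at measured z = 0.0575, so I'll go back behind the cup with the tips about 2 mm above the top.

play_rows(
  travel=[
    [0,0,0.03],
    [0,0,0.03],
    [0,0,0.03],
    [-0.013,0.0225,0],
    [-0.013,0.0225,0],
    [-0.013,0.0225,0],
    [-0.013,0.0225,0],
    [0,0,0],
    [0,0,-0.03],
    [0,0,-0.03],
    [0,0,-0.02],
    [0,0,-0.0073],
    [0,0,0],
    [0.003,-0.0052,0],
    [0.003,-0.0052,0],
    [0.001,-0.0017,0],
    [0,0,0],
    [0,0,0],
  ],
  twist=[0,0,0,0,0,0,0,0,0,0,0,0,0,0,0,0,0,0],
  claw=[0.014,0.014,0.014,0.014,0.014,0.014,0.014,0.014,0.014,0.014,0.014,0.014,0.014,0.014,0.014,0.014,0.014,0.014],
)

```text
t: 9.35
tcp_pos: [0.5123, 0.1967, 0.0596]
orientation: [1.572, 2.72, 0.0]
wrist_force: [-0.4, -0.1, -0.1]
opening: 0.0139
finger_force: 0.0
```

```bash
cat > tile.py <<'E'
import sys
from h import *
from plant import capture
a=capture('scene');b=capture('side')
def t(i,u,v,s=5):return cv2.resize(i[v:v+300//s,u:u+400//s],None,fx=s,fy=s,interpolation=cv2.INTER_CUBIC)
cv2.imwrite(sys.argv[1],np.hstack([t(a,190,205),t(b,290,168)]))
E
python3 tile.py pics/m3.png
```

```text
(no output)
```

View pics/m3.png

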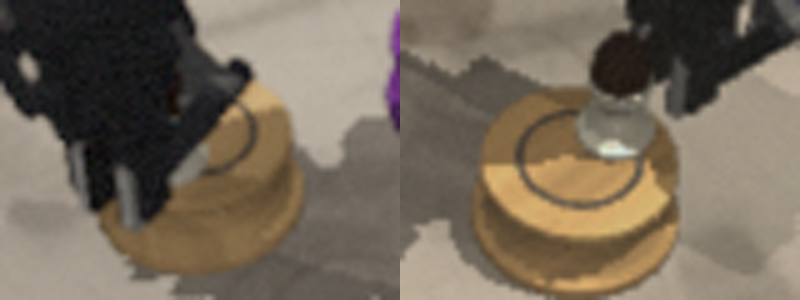

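The cup is still in place (foot 578–657 in the side tile) and the fingertips are just behind its foot. I'll nudge slowly.

play_rows(
  travel=[
    [0.0005,-0.00087,0],
    [0.0005,-0.00087,0],
    [0.0005,-0.00087,0],
    [0.0005,-0.00087,0],
    [0.0005,-0.00087,0],
    [0.0005,-0.00087,0],
    [0.0005,-0.00087,0],
    [0.0005,-0.00087,0],
    [0.0005,-0.00087,0],
    [0.0005,-0.00087,0],
    [0.0005,-0.00087,0],
    [0.0005,-0.00087,0],
    [0.0005,-0.00087,0],
    [0.0005,-0.00087,0],
    [0,0,0],
  ],
  twist=[0,0,0,0,0,0,0,0,0,0,0,0,0,0,0],
  claw=[0.014,0.014,0.014,0.014,0.014,0.014,0.014,0.014,0.014,0.014,0.014,0.014,0.014,0.014,0.014],
)

```text
t: 11.32
tcp_pos: [0.5194, 0.1843, 0.0595]
orientation: [1.572, 2.72, 0.0]
wrist_force: [-0.7, 0.8, 0.3]
opening: 0.0138
finger_force: 0.1
```

```bash
python3 tile.py pics/m4.png
```

```text
(no output)
```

View pics/m4.png

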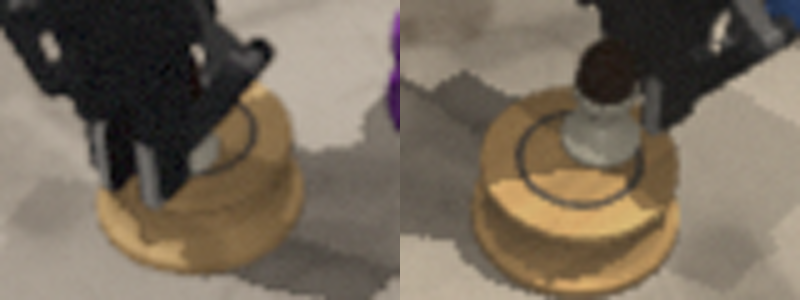

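The cup is sliding upright; its foot now spans 562–641 in the side tile, with its bottom at 167.

```bash
python3 - <<'E'
from h import *
B=lambda l,r,t,b:tuple(None if v is None else v/5-.4+o for v,o in zip((l,r,t,b),(290,290,168,168)))
y,g=fit([('side',B(162,241,None,167))],.017,.0445);x=np.array([.5421,.1485])
print(y,g,(x-y)*1e3, np.hypot(*(x-y)), (y-[.5194,.1843])*1e3,np.hypot(*(y-[.5194,.1843])))
E
```

```text
[0.53409301 0.1589924 ] [-0.2  0.2 -0. ] [  8.00699478 -10.49240398] 0.013198579719666969 [ 14.69300522 -25.30759602] 0.029263609122574356
```

play_rows(
  travel=[
    [0.00057,-0.00082,0],
    [0.00057,-0.00082,0],
    [0.00057,-0.00082,0],
    [0.00057,-0.00082,0],
    [0.00057,-0.00082,0],
    [0.00057,-0.00082,0],
    [0.00057,-0.00082,0],
    [0.00057,-0.00082,0],
    [0.00057,-0.00082,0],
    [0.00057,-0.00082,0],
    [0.00057,-0.00082,0],
    [0.00057,-0.00082,0],
    [0.00057,-0.00082,0],
    [0,0,0],
  ],
  twist=[0,0,0,0,0,0,0,0,0,0,0,0,0,0],
  claw=[0.014,0.014,0.014,0.014,0.014,0.014,0.014,0.014,0.014,0.014,0.014,0.014,0.014,0.014],
)

```text
t: 13.18
tcp_pos: [0.5269, 0.1736, 0.0595]
orientation: [1.572, 2.72, 0.0]
wrist_force: [0.7, 0.2, 0.6]
opening: 0.0135
finger_force: 0.1
```

play_rows(
  travel=[
    [-0.001,0.0017,0],
    [-0.003,0.0052,0],
    [-0.006,0.0104,0],
    [-0.01,0.0173,0],
    [0,0,0.02],
    [0,0,0.04],
    [0,0,0.04],
    [-0.01,0.02,0.04],
    [-0.01,0.02,0.04],
    [-0.01,0.02,0],
    [0,0,0],
  ],
  twist=[0,0,0,0,0,0,0,0,0,0,0],
  claw=[0.014,0.014,0.014,0.014,0.014,0.014,0.014,0.014,0.014,0.014,0.014],
)

```text
t: 14.55
tcp_pos: [0.4758, 0.2701, 0.2411]
orientation: [1.567, 2.722, 0.002]
wrist_force: [0.7, -0.6, -1.2]
opening: 0.0139
finger_force: 0.0
```

```bash
python3 tile.py pics/m5.png; python3 -c "
import cv2
from plant import capture
cv2.imwrite('pics/side5.png',capture('side'))"
```

```text
(no output)
```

View pics/m5.png

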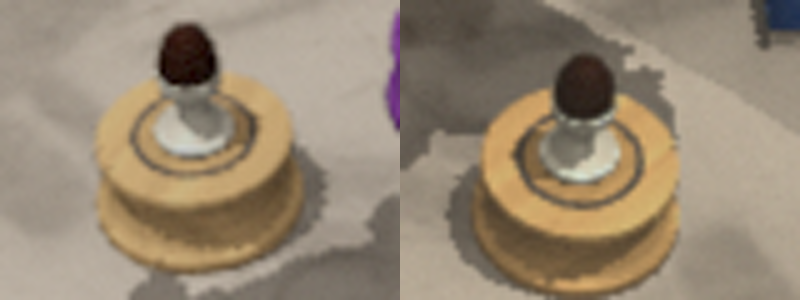

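View pics/side5.png

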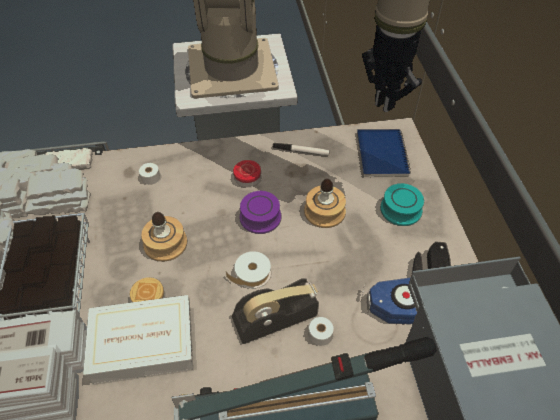

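The cup is upright, its foot (scene 152–234, side 540–619) is inside the ring with wood visible all round, and everything else is unmoved. I'll check the offset by number and hand in if it's under 3.5 mm.

```bash
python3 - <<'E'
from h import *
from plant import order
A=lambda l,r,t,b:tuple(None if v is None else v/5-.4+o for v,o in zip((l,r,t,b),(190,190,205,205)))
B=lambda l,r,t,b:tuple(None if v is None else v/5-.4+o for v,o in zip((l,r,t,b),(290,290,168,168)))
a=fit([('scene',A(152,234,None,157))],.017,.0445)[0]-[.5382,.1492]
b=fit([('side',B(140,219,None,184))],.017,.0445)[0]-[.5421,.1485]
print(a*1e3,b*1e3)
if max(np.hypot(*a),np.hypot(*b))<.0035: print(order.job_done())
E
```

```text
[0.20350014 1.0136684 ] [-0.42837289 -0.52210444]
the job is handed in; nothing more can be done
None
```

I slid egg_cup_1 upright to within about 1 mm of the middle of plinth_1, with its whole foot inside the dark ring, drew the hand clear, and handed the job in after about 15 s of robot time.

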